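# Turn the drained pot right way up onto its coaster

## Robot

A 6-joint arm with a two-finger parallel gripper is mounted at the origin on a cart in front of the work surface, level with it; the furniture and walls round the work are solid. World frame = base frame: x ahead of the robot, y to its left, z up, the work surface at z = 0. Lengths are in m, angles in rad, forces in N, time in s.
With the tool pointing down it reaches from about 0.325 to 0.85 m from the base axis. Payload 15.5 kg.
Tool frame: the origin (TCP) lies at the very end of the fingers, on their centre line; the grasp point (between the pads) lies 19 mm behind it; z points along the fingers, y is the direction in which the jaws open and shut (so a half turn about z gives the same grasp; the last joint's range is limited). The gripper opens to 91 mm and grips with 3 to 60 N. Pads are 32 mm wide; open, the fingers measure 118 mm over their backs; the gripper's body (76 mm by 178 mm) begins 60 mm behind the grasp point.
Start: joints at [1.03, 0.494, 1.345, -0, 1.302, -0.096], TCP at [0.269, 0.564, 0.214] pointing down, gripper open.
Joint ranges: [-2.91, 2.91], [-0.82, 2.16], [0.22, 2.67], [-1.22, 4.37], [0.12, 2.79], [-3.08, 3.08]. Speed limits (rad/s): [1.89, 1.89, 2.57, 3.01, 3.01, 3.01].

## Interface

Orientations are given as a unit quaternion [x, y, z, w].
In Python, from plant import arm gives the robot as it stands. The module is installed in compiled form; this text tells all that it offers.
- The arm moves only by the tool arm_command, never from a script. Its argument "increments" is text: rows parted by semicolons, each of 6 numbers parted by spaces: the shift along the tool's x, y, z in m, then the turn, a rotation vector about the tool's x, y, z in degrees. A call has 1 to 12 rows; each row shifts and turns the commanded pose from where the row before left it, along the tool's axes as they then stand; what a row does not reach is not made up. A row lasts 1/12 s, in which the tool goes at most 41.7 mm and 7.16 degrees, less where a joint would pass 70% of its speed; a pose out of reach is approached as far as the arm can. A call with a gripper value outside its range is refused whole. "hand" is the closure, from 0 (fully open) to 1 (shut), set as the call begins (left out, the last holds). The fingers move at their own pace and stop on an object; "grip_force" is the grip in N (left out, the last holds). Time passes only in rows, so rows that do not move let the fingers close. It gives the time, the measured TCP pose, the force and the opening at its end, in the units of the state.
- arm.get_state(): the state, without advancing time (a new reading comes with each control period).
- arm.snapshot(name): name is "side" or "top"; returns the picture (420x560x3 uint8, red, green, blue); there is no depth.
- arm.camera_model(name): a dict with "camera_matrix" (3x3 intrinsics, pixels), "R" (3x3) and "t" (3): a world point X has camera coordinates R X + t. Camera axes: x right, y down, z forward; pixel columns grow to the right and rows downward; lengths in m; the calibration is good to about 2 mm. A picture is of the moment at which its call begins. camera_model takes no time and is no camera call.
- arm.close_job(): hands the job in, once; it reports no verdict.
The state is a dict: "time": time; "joints": joint angles; "joint_velocities": joint speeds; "tau": joint torques, N m; "tool_pos": TCP position; "ee_rot": TCP orientation; "ft_force": force on the tool from outside, world axes, zero at the start; "torque": the same for the moment, N m; "gripper_width": opening from 0.0 (shut) to 1.0 (fully open).
Only numpy, scipy, OpenCV 4.12 (cv2) and the standard library are available. Lean on these libraries where they do the work, as an engineer would, in place of code of your own. Each camera call takes 0.05 s, during which the arm holds its last target.

## Task

A small white dip pot has been left mouth down in the sloping wire drainer, with its blue base showing. Take it out, turn it over and stand it right way up, mouth upwards, wholly on the empty cork coaster. Leave the other pot standing where it is on its own coaster.

Things in the scene. Friction and masses are not known exactly. Their poses are not given: they have to be found in the camera images.
- draining_pot: White straight-sided round pot, 60 mm diameter, 50 mm high, wall 5 mm, about 140 g, blue disc on its underside. Origin: centre of the underside; z axis from base to open mouth. Starts on the drainer, mouth 35 degrees below level. Gripped across and turned a quarter turn mouth upwards, it leans 35 degrees; let go with an edge of its base on the coaster, it rocks upright about that edge.
- drainer: Fixed wire drainer on a grey drip tray 100 x 135 mm, 14 mm high. Origin: centre of the tray's underside; y points level to the high end (left or ahead-left). The pot lies on two 8 mm wires, 36 mm apart, sloping 35 degrees down to -y, with 20 mm turned-up stops at its mouth; the pot's middle is 64 mm above the worktop. Open along x for fingers, best with the hand leaning 45 degrees to -y.
- empty_coaster: Fixed round cork coaster, 110 mm diameter, 5 mm thick, nothing on it: the pot's place. Origin: centre of its underside, on the worktop. It is the left or the right one of two coasters, ahead and to the robot's right. Wall cabinets hang 0.47 m above the worktop from x = 0.6 on: set down with the hand leaning left and back towards the robot, to stay clear.
- standing_pot: A second pot of the same make, already standing right way up on the other coaster (same size), mouth upwards. Origin at the centre of its underside, z axis up. To be left alone.
Things that resemble listed ones, but are neither listed nor needed, are in the scene too. What is shaped like the empty_coaster but turquoise or yellow is not meant.

How it is judged:
At the end, for the whole second after the job is handed in: The drained pot stands at rest, mouth up (within 10 degrees), on the empty coaster, its centre within 25 mm of the coaster's centre so that the whole base is on it; the other pot is still upright within 15 mm of where it stood (horizontal distance between draining_pot and empty_coaster below 0.025 m and angle between each of draining_pot, standing_pot's own z axis and vertical below 0.17 rad and height (world z) of draining_pot between 0 and 0.012 m and linear speed of draining_pot below 0.02 m/s and distance of standing_pot from where it was at the start of the episode below 0.015 m); the robot touches nothing.
It fails at once if the other pot is pushed away (30 mm) or tipped over (30 degrees) (distance of standing_pot from where it was at the start of the episode above 0.03 m or angle between standing_pot's own z axis and vertical above 0.52 rad).
It also fails if it takes over 40 s, if anything falls off the work surface, if the arm or the gripper's body presses on something with over 40 N, if the wrist force passes 120 N, or if a joint passes its speed limit or range.

## Working session

There is one attempt and no reset: what is moved stays moved. The work goes in short steps, Python scripts to look and compute and a tool call to move; the robot and the scene stay as the last step left them, time stands still between calls to the robot, and variables do not carry over. Pictures are saved under pics/ and viewed, and the job is handed in when it is done.

Besides the shell and the picture viewer there is one more tool, called after "Call:" as name(argument=value, ...), one argument or row to a line, values as JSON. arm_command: Moves the arm, as the interface text tells. Its arguments: {"type":"object","properties":{"increments":{"type":"string"},"hand":{"type":"number"},"grip_force":{"type":"number"}},"required":["increments"]}

```bash
mkdir -p pics; ls; python3 - <<'E'
from plant import arm
import cv2
for n in("side","top"):
    im=arm.snapshot(n); cv2.imwrite(f"pics/{n}0.png",im[:,:,::-1])
    c=arm.camera_model(n); print(n,c)
print(arm.get_state())
E
```

```text
pics
side {'camera_matrix': array([[443.18900276,   0.        , 278.83876911],
       [  0.        , 443.18900276, 216.0006899 ],
       [  0.        ,   0.        ,   1.        ]]), 'R': array([[ 0.91420273, -0.40472718,  0.02071902],
       [-0.25517992, -0.61461435, -0.74641303],
       [ 0.31482784,  0.67708575, -0.66516037]]), 't': array([-0.39100458,  0.19134925,  1.00316203])}
top {'camera_matrix': array([[476.83692656,   0.        , 284.20954833],
       [  0.        , 476.83692656, 212.73358078],
       [  0.        ,   0.        ,   1.        ]]), 'R': array([[ 2.19767798e-04, -9.99969155e-01, -7.85112159e-03],
       [-9.90959107e-01,  8.35564373e-04, -1.34161659e-01],
       [ 1.34164081e-01,  7.80962485e-03, -9.90928357e-01]]), 't': array([0.02699779, 0.44766404, 1.38753357])}
{'time': 0.1, 'joints': array([ 1.03051586e+00,  4.94142644e-01,  1.34603536e+00, -1.84724844e-05,
        1.30250242e+00, -9.54638922e-02]), 'joint_velocities': array([ 0.00117346,  0.00052866, -0.00082336,  0.00095748,  0.00133009,
        0.00025712]), 'tau': array([ 1.72682659e-03, -8.80247569e+01, -3.82539654e+01,  7.11311423e-02,
        4.84197994e-02, -3.67783969e-05]), 'tool_pos': array([0.26874643, 0.56390811, 0.21339592]), 'ee_rot': array([ 2.20576806e-01,  9.75369457e-01, -5.19418850e-04, -1.61530066e-04]), 'ft_force': array([ 0.03443996,  0.48141793, -0.28074177]), 'torque': array([ 0.00784795,  0.01064793, -0.01794582]), 'gripper_width': 0.9984007449562975}
```

View pics/side0.png

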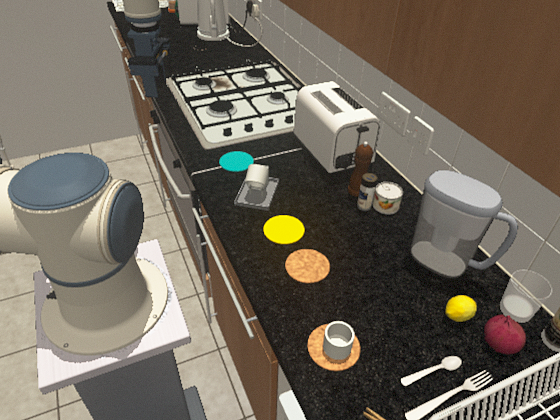

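View pics/top0.png

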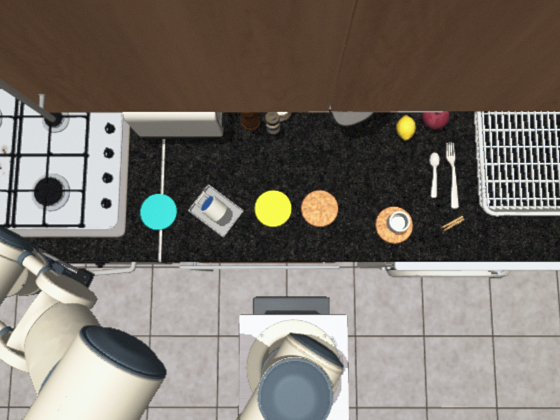

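The top view shows the drainer with the pot at (215,208), a turquoise disc at (158,211), a yellow disc at (273,208), the empty cork at (320,208) and the standing pot on cork at (397,224). The side view agrees, with the empty cork at (307,266). I'll enlarge these next.

```bash
python3 - <<'E'
import cv2
a=cv2.imread("pics/top0.png")[170:250,175:255]; a=cv2.resize(a,None,fx=7,fy=7,interpolation=cv2.INTER_CUBIC)
cv2.imwrite("pics/topc.png",a)
a=cv2.imread("pics/side0.png")[150:220,220:300]; a=cv2.resize(a,None,fx=7,fy=7,interpolation=cv2.INTER_CUBIC)
cv2.imwrite("pics/sidec.png",a)
a=cv2.imread("pics/top0.png")[180:240,290:350]; a=cv2.resize(a,None,fx=7,fy=7,interpolation=cv2.INTER_CUBIC)
cv2.imwrite("pics/topd.png",a)
E
```

```text
(no output)
```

View pics/topc.png

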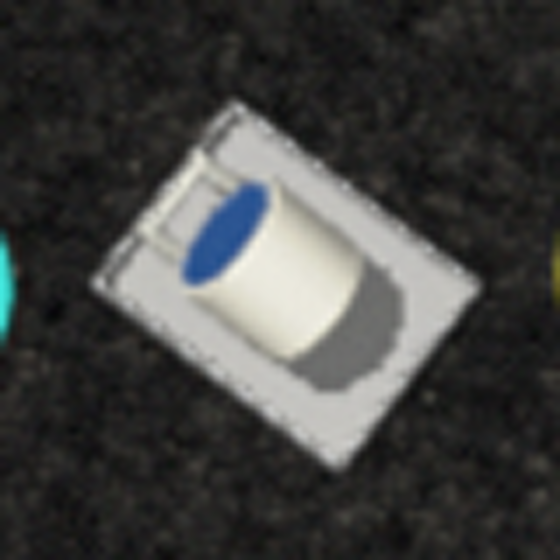

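View pics/sidec.png

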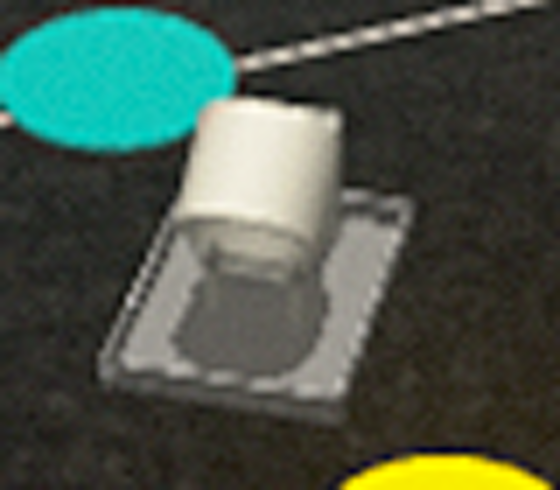

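View pics/topd.png

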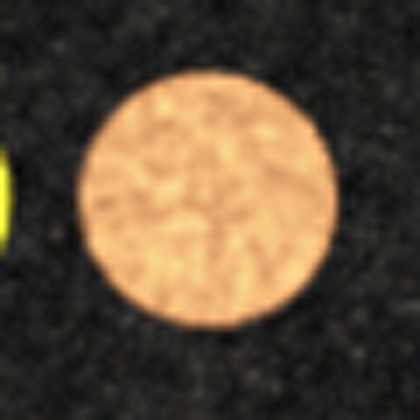

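```bash
cat > h.py <<'E'
import numpy as np
from plant import arm
def ray(n,u,v,z):
    c=arm.camera_model(n);R,t,K=c["R"],c["t"],c["camera_matrix"]
    o=-R.T@t; d=R.T@np.linalg.inv(K)@np.array([u,v,1.]); return o+d*(z-o[2])/d[2]
def proj(n,X):
    c=arm.camera_model(n); p=c["camera_matrix"]@(c["R"]@np.asarray(X,float)+c["t"]); return p[:2]/p[2]
E
python3 - <<'E'
from h import *
np.set_printoptions(precision=4,suppress=True)
f=lambda x,y,ox,oy:((x+.5)/7-.5+ox,(y+.5)/7-.5+oy)
C=[ray("top",*f(x,y,175,170),.014) for x,y in[(237,103),(480,287),(340,470),(93,283)]]
C=np.array(C);print(C,C.mean(0)); e=C[1]-C[0],C[2]-C[1],C[2]-C[3],C[0]-C[3]
for q in e: print(np.linalg.norm(q),np.degrees(np.arctan2(q[1],q[0])))
print("base",ray("top",*f(227,233,175,170),.0783))
print("coaster top",ray("top",*f(208,199,290,180),.005))
for p in [(78,199),(338,199),(208,70),(208,328)]: print(ray("top",*f(*p,290,180),.005))
C=[ray("side",*f(x,y,220,150),.014) for x,y in[(102,368),(343,405),(410,200)]];print(np.array(C))
# coaster side approx
print("coaster side",ray("side",307,266,.005))
E
```

```text
[[0.5372 0.2571 0.014 ]
 [0.4566 0.1507 0.014 ]
 [0.3777 0.2096 0.014 ]
 [0.4584 0.3175 0.014 ]] [0.4575 0.2337 0.014 ]
0.1335466830631924 -127.1656261368423
0.0984648139223518 143.24416523220708
0.13478705486187512 -126.81859259922645
0.09928011355408571 -37.47361201293625
base [0.4701 0.2491 0.0783]
coaster top [ 0.4655 -0.0792  0.005 ]
[ 0.4655 -0.023   0.005 ]
[ 0.4654 -0.1354  0.005 ]
[ 0.5222 -0.0797  0.005 ]
[ 0.4094 -0.0787  0.005 ]
[[0.3785 0.2007 0.014 ]
 [0.4592 0.1425 0.014 ]
 [0.5387 0.2565 0.014 ]]
coaster side [ 0.4646 -0.0872  0.005 ]
```

```bash
python3 - <<'E'
from h import *
import cv2
np.set_printoptions(precision=4,suppress=True)
for n,box in (("top",(290,180,350,240)),("side",(280,245,335,290))):
    a=cv2.imread(f"pics/{n}0.png"); x0,y0,x1,y1=box; c=a[y0:y1,x0:x1].astype(int)
    m=((c[...,2]-c[...,0]>50)&(c[...,2]>120)&(c[...,1]<c[...,2]*.85)).astype(np.uint8)
    k=max(cv2.findContours(m,cv2.RETR_EXTERNAL,cv2.CHAIN_APPROX_NONE)[0],key=cv2.contourArea)
    e=cv2.fitEllipse(k);print(n,e, ray(n,e[0][0]+x0,e[0][1]+y0,.005))
# overlay model
def ov(n,P,th=np.deg2rad(52.9)):
    im=cv2.imread(f"pics/{n}0.png")
    S=4;c=proj(n,P);x0,y0=int(c[0])-60,int(c[1])-50
    im=cv2.resize(im[y0:y0+100,x0:x0+120],None,fx=6,fy=6,interpolation=cv2.INTER_CUBIC)
    hy=np.array([np.cos(th),np.sin(th),0]);hx=np.array([hy[1],-hy[0],0]);a=np.deg2rad(35)
    ax=-hy*np.cos(a)-np.array([0,0,np.sin(a)]);up=np.cross(ax,hx)
    t=np.linspace(0,2*np.pi,60)
    def d(X,col):
        p=np.array([(proj(n,x)-[x0,y0]+.5)*6 for x in X]).astype(np.int32);cv2.polylines(im,[p],True,col,1)
    for s in(-.025,.025): d([P+ax*s+.03*(np.cos(q)*hx+np.sin(q)*up) for q in t],(0,0,255))
    T=np.array([P[0],P[1],0])
    for z in (0,.014): d([T+[0,0,z]+sx*.05*hx+sy*.0675*hy for sx,sy in((1,1),(1,-1),(-1,-1),(-1,1))],(0,255,0))
    cv2.imwrite(f"pics/ov_{n}.png",im)
P=np.array([.4575,.2335,.064])
ov("top",P);ov("side",P)
E
```

```text
top ((29.220407485961914, 28.12204360961914), (35.65913391113281, 36.170654296875), 117.07076263427734) [ 0.4651 -0.079   0.005 ]
side ((27.102458953857422, 20.42367935180664), (33.114078521728516, 44.29096603393555), 95.91178131103516) [ 0.4656 -0.0856  0.005 ]
```

View pics/ov_top.png

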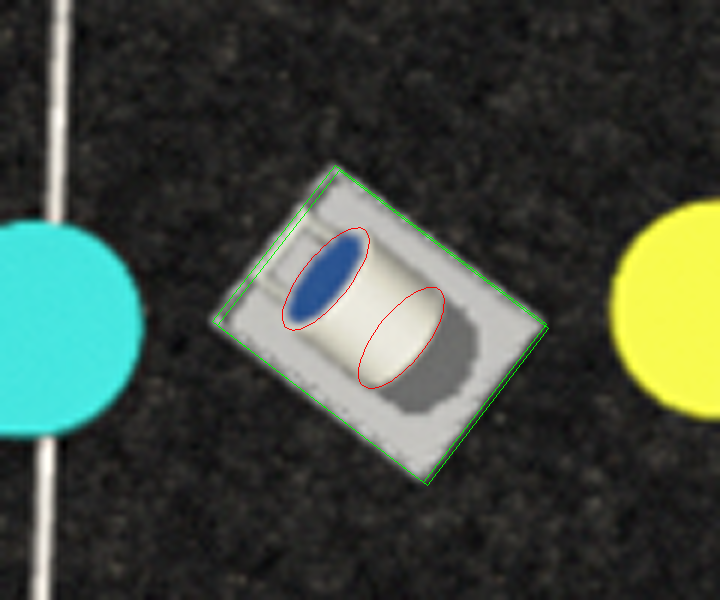

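View pics/ov_side.png

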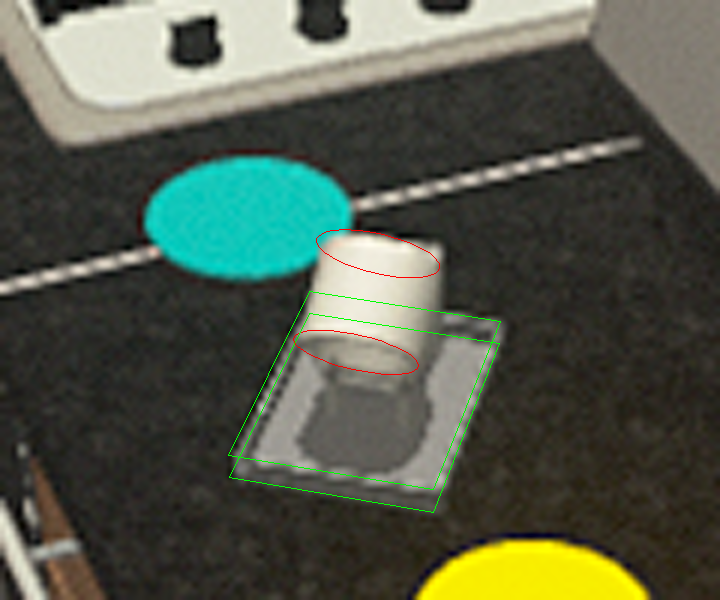

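The two cameras disagree by about 6 mm in y: the coaster comes out at y = -0.079 from top and -0.086 from side, and the tray differs by a similar amount. I'll use the mean: pot middle ≈ (0.458, 0.231), yaw of the drainer's y ≈ 53°, coaster ≈ (0.465, -0.082). First move: turn the tool and rise.

Call:
arm_command(
  increments="0 0 -0.008 0 0 7;0 0 -0.008 0 0 7;0 0 -0.008 0 0 7;0 0 -0.008 0 0 7;0 0 -0.008 0 0 7;0 0 -0.008 0 0 7;0 0 -0.008 0 0 7;0 0 -0.008 0 0 7;0 0 -0.008 0 0 7;0 0 -0.008 0 0 7;0 0 0 0 0 7;0 0 0 0 0 7",
  hand=0,
  grip_force=25,
)

```text
time: 1.1
tool_pos: [0.2689, 0.5642, 0.2941]
ee_rot: [0.818, 0.575, 0.0, -0.0]
ft_force: [-0.4, 0.2, -1.3]
gripper_width: 0.998
```

```bash
cat >> h.py <<'E'
from scipy.linalg import logm,expm
from scipy.spatial.transform import Rotation as Ro
def cur():
    s=arm.get_state();T=np.eye(4);T[:3,:3]=Ro.from_quat(s["ee_rot"]).as_matrix();T[:3,3]=s["tool_pos"];return T
def log():
    s=arm.get_state()
    open("log.txt","a").write(" ".join(f"{v:.6f}" for v in [*s["joints"],*s["tool_pos"],*s["ee_rot"]])+"\n")
    print("t",round(s["time"],2),"j",s["joints"].round(3),"p",s["tool_pos"].round(4),"F",s["ft_force"].round(1),"w",round(s["gripper_width"],3))
def plan(T0,T1,n):
    D=np.linalg.inv(T0)@T1
    w=Ro.from_matrix(D[:3,:3]).as_rotvec(degrees=True)
    L=np.real(logm(D))/n; d=expm(L)
    print(n,"rows sh",(d[:3,3]).round(4),"rot",(w/n).round(2))
    return w
def grasp_R(lean,th=52.9):
    t=np.deg2rad(th);hy=np.array([np.cos(t),np.sin(t),0]);hx=np.array([hy[1],-hy[0],0]);l=np.deg2rad(lean)
    z=hy*np.sin(l)-np.array([0,0,np.cos(l)]);return np.column_stack([np.cross(hx,z),hx,z])
def mk(R,p):
    T=np.eye(4);T[:3,:3]=R;T[:3,3]=p;return T
E
python3 - <<'E'
from h import *
log()
E
```

```text
t 1.1 j [ 1.031  0.432  1.229 -0.     1.481  1.377] p [0.2689 0.5642 0.2941] F [-0.4  0.2 -1.3] w 0.998
```

```bash
python3 - <<'E'
from h import *
P=np.array([.458,.231,.064])
R=grasp_R(45);T=mk(R,P-.13*R[:,2]);print(T[:3,3])
plan(cur(),mk(R,T[:3,3]+[0,0,.06]),12)
E
```

```text
[0.40255078 0.15768299 0.15592388]
12 rows sh [-0.0264  0.0254 -0.0023] rot [-0.56  3.72  1.36]
```

Call:
arm_command(
  increments="-0.0264 0.0254 -0.0023 -0.56 3.72 1.36;-0.0264 0.0254 -0.0023 -0.56 3.72 1.36;-0.0264 0.0254 -0.0023 -0.56 3.72 1.36;-0.0264 0.0254 -0.0023 -0.56 3.72 1.36;-0.0264 0.0254 -0.0023 -0.56 3.72 1.36;-0.0264 0.0254 -0.0023 -0.56 3.72 1.36;-0.0264 0.0254 -0.0023 -0.56 3.72 1.36;-0.0264 0.0254 -0.0023 -0.56 3.72 1.36;-0.0264 0.0254 -0.0023 -0.56 3.72 1.36;-0.0264 0.0254 -0.0023 -0.56 3.72 1.36;-0.0264 0.0254 -0.0023 -0.56 3.72 1.36;-0.0264 0.0254 -0.0023 -0.56 3.72 1.36",
)

```text
time: 2.1
tool_pos: [0.3863, 0.2221, 0.2397]
ee_rot: [0.833, 0.45, 0.282, -0.153]
ft_force: [0.2, 0.7, -0.7]
gripper_width: 1.0
```

```bash
python3 - <<'E'
from h import *
import cv2
log()
P=np.array([.458,.231,.064])
R=grasp_R(45);print(cur()[:3,:3].round(3));print(R.round(3))
plan(cur(),mk(R,P-.13*R[:,2]),6)
for n in("side","top"):
    cv2.imwrite(f"pics/{n}1.png",arm.snapshot(n)[:,:,::-1])
E
```

```text
t 2.1 j [-0.064  0.067  2.179  0.884  0.754 -0.106] p [0.3863 0.2221 0.2397] F [ 0.2  0.7 -0.7] w 1.0
[[ 0.436  0.837  0.331]
 [ 0.664 -0.548  0.509]
 [ 0.607 -0.002 -0.794]]
[[ 0.427  0.798  0.427]
 [ 0.564 -0.603  0.564]
 [ 0.707  0.    -0.707]]
6 rows sh [-0.0146  0.0084  0.0059] rot [-0.44  1.27  0.48]
```

View pics/side1.png

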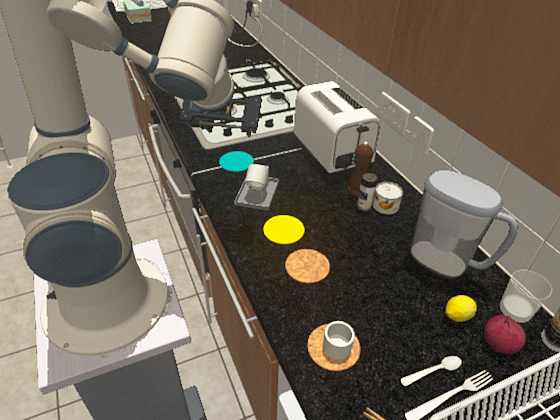

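View pics/top1.png

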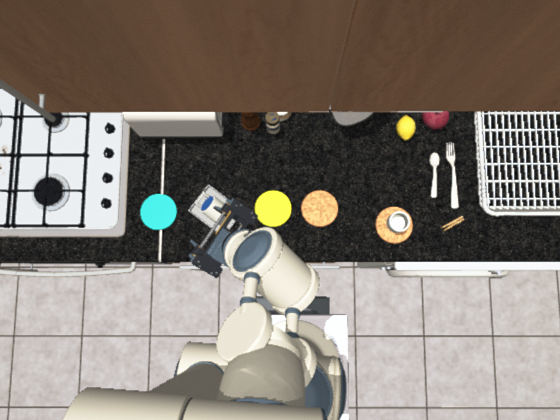

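```bash
echo "1.0305 0.49414 1.346035 -0.0000185 1.302502 -0.09546 0.268746 0.563908 0.213396 0.2205768 0.97536946 -0.00051942 -0.00016153" >> log.txt
cat > fk.py <<'E'
import numpy as np
from scipy.spatial.transform import Rotation as Ro
from scipy.optimize import least_squares
def Rz(a):return Ro.from_euler("z",a).as_matrix()
def Ry(a):return Ro.from_euler("y",a).as_matrix()
def fk(j,p):
    a1,d1,h,L1,e,d3,L2,L3,dw=p
    R=Rz(j[0]);x=R@[a1,d1,h]; R=R@Ry(j[1]);x=x+R@[0,0,L1];R=R@Ry(j[2]);x=x+R@[e,d3,L2]
    R=R@Rz(j[3]);x=x+R@[0,dw,0];R=R@Ry(j[4])@Rz(j[5]);x=x+R@[0,0,L3];return R,x
E
python3 - <<'E'
from fk import *
D=np.loadtxt("log.txt")
for r in D:
    R,_=fk(r[:6],np.zeros(9));Q=Ro.from_quat(r[9:]).as_matrix();print((R.T@Q).round(3))
E
```

```text
[[-0. -1. -0.]
 [ 1. -0.  0.]
 [-0. -0.  1.]]
[[-0. -1. -0.]
 [ 1. -0. -0.]
 [ 0. -0.  1.]]
[[ 0. -1.  0.]
 [ 1.  0.  0.]
 [-0.  0.  1.]]
```

Call:
arm_command(
  increments="-0.0146 0.0084 0.0059 -0.44 1.27 0.48;-0.0146 0.0084 0.0059 -0.44 1.27 0.48;-0.0146 0.0084 0.0059 -0.44 1.27 0.48;-0.0146 0.0084 0.0059 -0.44 1.27 0.48;-0.0146 0.0084 0.0059 -0.44 1.27 0.48;-0.0146 0.0084 0.0059 -0.44 1.27 0.48;0 0 0 0 0 0",
)

```text
time: 2.78
tool_pos: [0.4025, 0.1576, 0.1534]
ee_rot: [0.828, 0.412, 0.34, -0.172]
ft_force: [0.8, -0.4, 0.6]
gripper_width: 0.999
```

```bash
python3 - <<'E'
from h import *
log()
P=np.array([.458,.231,.064])
R=grasp_R(45)
plan(cur(),mk(R,P-.13*R[:,2]),1)
E
```

```text
t 2.78 j [-0.396  0.404  2.401  1.465  0.758 -1.08 ] p [0.4025 0.1576 0.1534] F [ 0.8 -0.4  0.6] w 0.999
1 rows sh [ 0.0018 -0.     -0.0018] rot [-0.23  0.21 -0.12]
```

```bash
python3 - <<'E'
from h import *
from fk import *
import cv2
D=np.loadtxt("log.txt")
f=lambda p:np.concatenate([[*(fk(r[:6],p)[1]-r[6:9])] for r in D]+[p*1e-4])
s=least_squares(f,[0,0,.3,.4,0,0,.4,.3,0]);print(s.x.round(4),(s.fun[:-9]*1e3).round(1))
for n in("side","top"):
    c=proj(n,[.43,.2,.08]);x,y=int(c[0])-65,int(c[1])-50
    im=arm.snapshot(n)[y:y+100,x:x+130,::-1];print(n,x,y)
    cv2.imwrite(f"pics/{n}2.png",cv2.resize(im,None,fx=6,fy=6,interpolation=cv2.INTER_CUBIC))
E
```

```text
[0.     0.0298 0.2566 0.5968 0.1179 0.0298 0.3844 0.3527 0.    ] [-0.  0. -0.  0.  0. -0.  0. -0.  0. -0. -0.  0.]
side 185 129
top 158 166
```

View pics/side2.png

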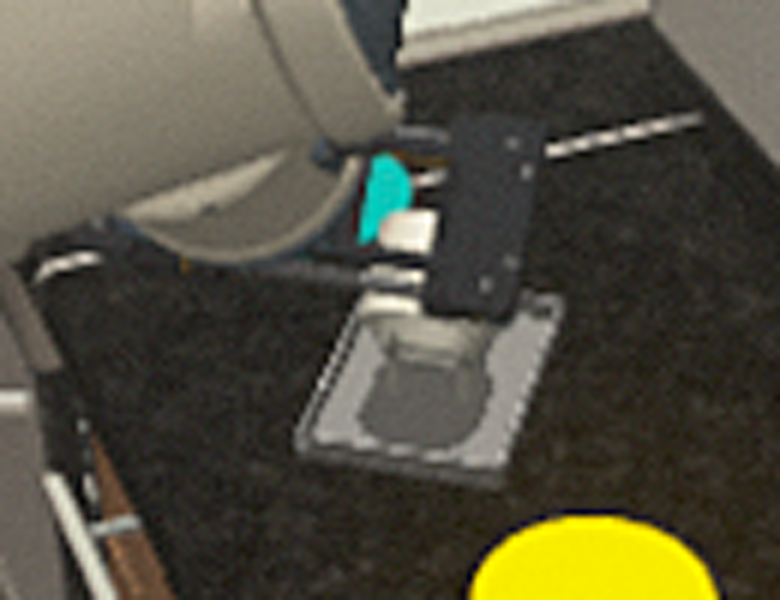

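View pics/top2.png

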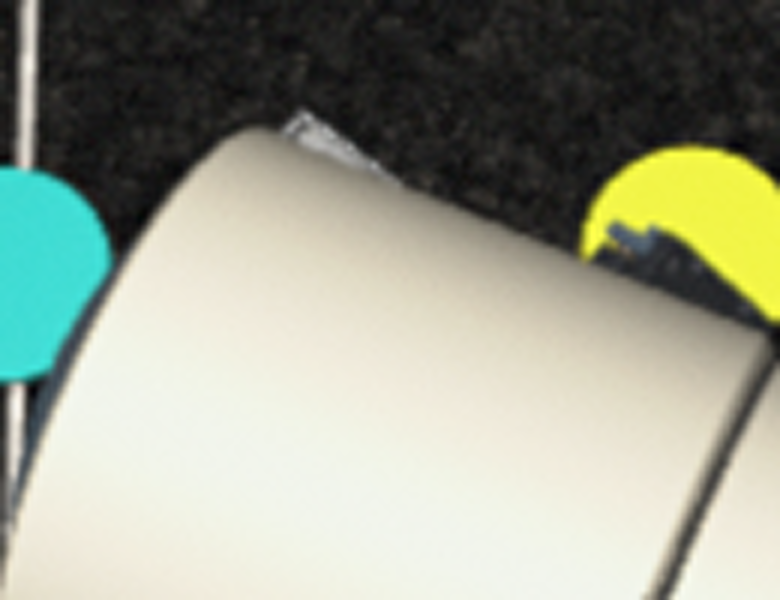

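```bash
cat >> fk.py <<'E'
PA=np.array([0,.0298,.2566,.5968,.1179,.0298,.3844,.3527,0])
C=Rz(np.pi/2)
lo=np.array([-2.91,-.82,.22,-1.22,.12,-3.08]);hi=np.array([2.91,2.16,2.67,4.37,2.79,3.08])
def ik(R,x,seed):
    f=lambda j:np.concatenate([(fk(j,PA)[0]@C-R).ravel()*.3,fk(j,PA)[1]-x])
    s=least_squares(f,np.clip(seed,lo+1e-3,hi-1e-3),bounds=(lo,hi));return s.x,np.abs(s.fun).max()
def pts(j):
    R=Rz(j[0]);x=R@[0,.0298,.2566];o=[];R=R@Ry(j[1]);x=x+R@[0,0,.5968];o.append(x);R=R@Ry(j[2]);x=x+R@[.1179,.0298,.3844];o.append(x);return np.array(o)
E
python3 - <<'E'
from h import *
from fk import *
np.set_printoptions(precision=3,suppress=True)
P=np.array([.458,.231,.064]);R=grasp_R(45)
s=arm.get_state()["joints"]
for d in(-.13,-.05,.019):
    j,e=ik(R,P+d*R[:,2],s);print(d,j,e,pts(j).ravel());s=j
for d in (.05,.15):
    j,e=ik(R,P+.019*R[:,2]+[0,0,d],s);print("lift",d,j,e)
# place: body az A, hand lean l (from vertical), axis tilt of pot = l-? pot lean = 80-l
rng=np.random.default_rng(0)
for A in (90,110,135,160,180):
  for l in (45,55,65,75):
    a=np.deg2rad(A);b=np.array([np.cos(a),np.sin(a),0]);L=np.deg2rad(l)
    z=-b*np.sin(L)-np.array([0,0,np.cos(L)])
    y=np.array([np.cos(a-np.pi/2),np.sin(a-np.pi/2),0]); 
    Rp=np.column_stack([np.cross(y,z),y,z])
    x=np.array([.465,-.082,.045])+.019*z
    sols=[]
    for k in range(12):
        q,e=ik(Rp,x,s if k==0 else rng.uniform(lo,hi))
        if e<1e-4 and not any(np.abs(q-o).max()<.02 for o in sols): sols.append(q)
    for q in sols: print(A,l,q,pts(q).ravel())
E
```

```text
-0.13 [-0.398  0.397  2.403  1.466  0.76  -1.08 ] 6.47204512205235e-13 [ 0.224 -0.062  0.807  0.252 -0.041  0.405]
-0.05 [-0.196  0.609  2.388  1.88   0.732 -1.376] 1.8041124150158794e-14 [ 0.341 -0.037  0.746  0.286  0.004  0.349]
0.019 [-0.053  0.758  2.331  2.119  0.757 -1.506] 1.8006082735944062e-12 [0.411 0.008 0.69  0.316 0.043 0.3  ]
lift 0.05 [-0.053  0.593  2.302  1.917  0.672 -1.24 ] 1.9208884205479393e-09
lift 0.15 [-0.053  0.296  2.196  1.381  0.639 -0.573] 1.5948908860252686e-12
90 45 [ 0.198  0.787  1.898 -1.009  0.96   1.015] [0.409 0.112 0.678 0.465 0.154 0.281]
90 55 [ 0.272  0.881  1.866 -1.078  1.11   1.144] [0.435 0.152 0.637 0.465 0.191 0.236]
90 65 [ 0.327  0.982  1.825 -1.122  1.262  1.239] [0.461 0.187 0.588 0.465 0.22  0.186]
90 75 [ 0.363  1.089  1.777 -1.153  1.415  1.31 ] [0.484 0.216 0.533 0.465 0.24  0.131]
135 45 [0.084 0.83  2.36  3.976 0.817 1.621] [0.436 0.067 0.659 0.298 0.085 0.281]
135 55 [0.184 1.009 2.407 3.985 1.13  1.82 ] [0.491 0.122 0.575 0.272 0.111 0.236]
135 65 [0.272 1.192 2.413 4.073 1.391 1.977] [0.526 0.178 0.477 0.251 0.132 0.186]
135 75 [0.336 1.351 2.375 4.197 1.587 2.091] [0.54  0.22  0.387 0.237 0.146 0.131]
160 45 [-0.253  0.986  2.567  3.215  1.195  1.612] [ 0.489 -0.096  0.586  0.243 -0.001  0.281]
180 45 [-0.591  0.986  2.567  2.694  1.144  1.324] [ 0.43  -0.253  0.586  0.229 -0.082  0.281]
```

Call:
arm_command(
  increments="0.0018 0 0.0145 -0.2 0.2 -0.1;0 0 0.0148 0 0 0;0 0 0.0148 0 0 0;0 0 0.0148 0 0 0;0 0 0.0148 0 0 0;0 0 0.0148 0 0 0;0 0 0.0148 0 0 0;0 0 0.0148 0 0 0;0 0 0.0148 0 0 0;0 0 0.0148 0 0 0;0 0 0 0 0 0;0 0 0 0 0 0",
)

```text
time: 3.88
tool_pos: [0.4659, 0.2448, 0.0538]
ee_rot: [0.826, 0.413, 0.344, -0.171]
ft_force: [0.5, -0.4, 0.4]
gripper_width: 1.004
```

```bash
python3 - <<'E'
from h import *
import cv2
log()
P=np.array([.458,.231,.064]);R=grasp_R(45)
plan(cur(),mk(R,P+.019*R[:,2]),1)
for n in("side","top"):
    c=proj(n,[.43,.2,.08]);x,y=int(c[0])-65,int(c[1])-50
    im=arm.snapshot(n)[y:y+100,x:x+130,::-1]
    cv2.imwrite(f"pics/{n}3.png",cv2.resize(im,None,fx=6,fy=6,interpolation=cv2.INTER_CUBIC))
E
```

```text
t 3.88 j [-0.046  0.749  2.329  2.115  0.754 -1.495] p [0.4659 0.2448 0.0538] F [ 0.5 -0.4  0.4] w 1.004
1 rows sh [-0.004   0.002   0.0006] rot [-0.08 -0.15  0.14]
```

View pics/side3.png

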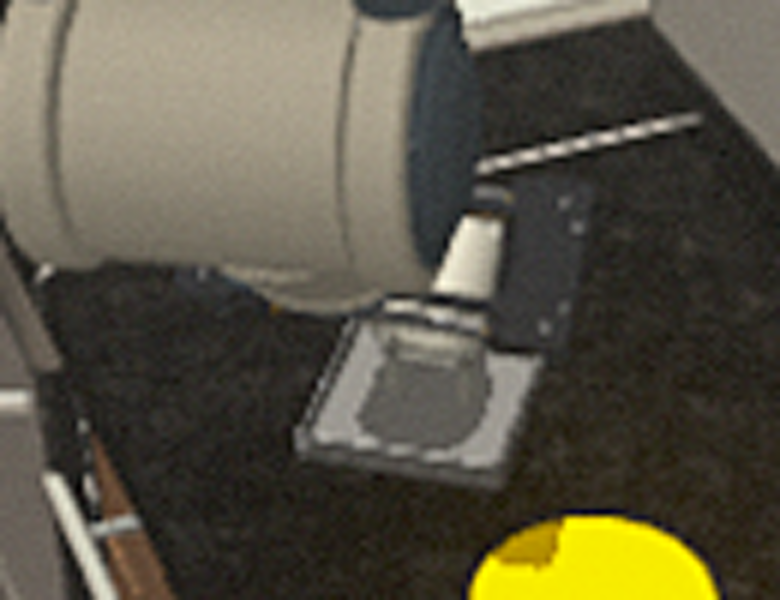

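View pics/top3.png

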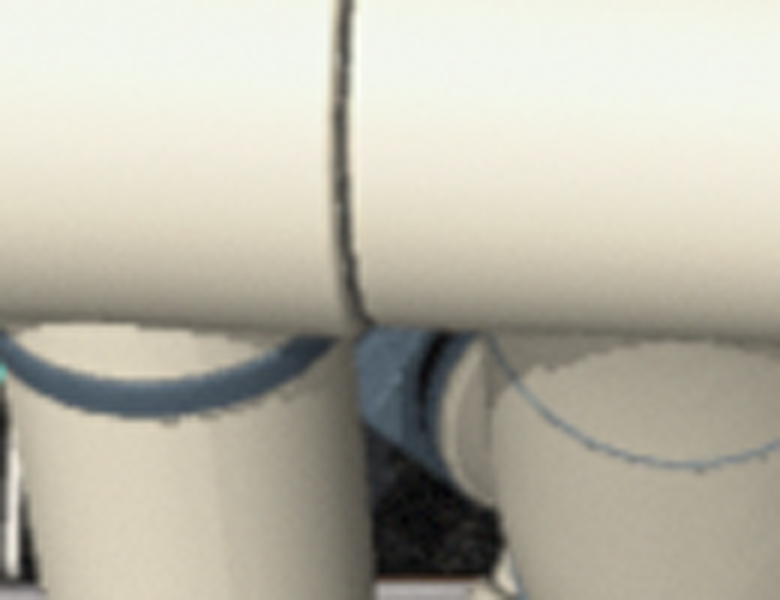

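In the side view the near finger, at enlarged pixel (540,260), is beside the pot with a gap, and no force shows. I'll trim by 4 mm and close.

Call:
arm_command(
  increments="-0.002 0.001 0 0 0 0;-0.002 0.001 0 0 0 0;0 0 0 0 0 0",
)

```text
time: 4.23
tool_pos: [0.4662, 0.2389, 0.0499]
ee_rot: [0.827, 0.411, 0.343, -0.17]
ft_force: [-0.3, -0.4, -0.2]
gripper_width: 1.003
```

Call:
arm_command(
  increments="0 0 0 0 0 0;0 0 0 0 0 0;0 0 0 0 0 0;0 0 0 0 0 0;0 0 0 0 0 0;0 0 0 0 0 0;0 0 0 0 0 0;0 0 0 0 0 0;0 0 0 0 0 0;0 0 0 0 0 0",
  hand=1,
  grip_force=25,
)

```text
time: 5.07
tool_pos: [0.4659, 0.2396, 0.0498]
ee_rot: [0.827, 0.412, 0.343, -0.17]
ft_force: [-0.9, 1.7, 1.6]
gripper_width: 0.642
```

```bash
python3 - <<'E'
from h import *
import cv2
log()
c=proj("side",[.43,.2,.08]);x,y=int(c[0])-65,int(c[1])-50
im=arm.snapshot("side")[y:y+100,x:x+130,::-1]
cv2.imwrite(f"pics/side4.png",cv2.resize(im,None,fx=6,fy=6,interpolation=cv2.INTER_CUBIC))
E
```

```text
t 5.07 j [-0.06   0.762  2.333  2.118  0.761 -1.517] p [0.4659 0.2396 0.0498] F [-0.9  1.7  1.6] w 0.642
```

View pics/side4.png

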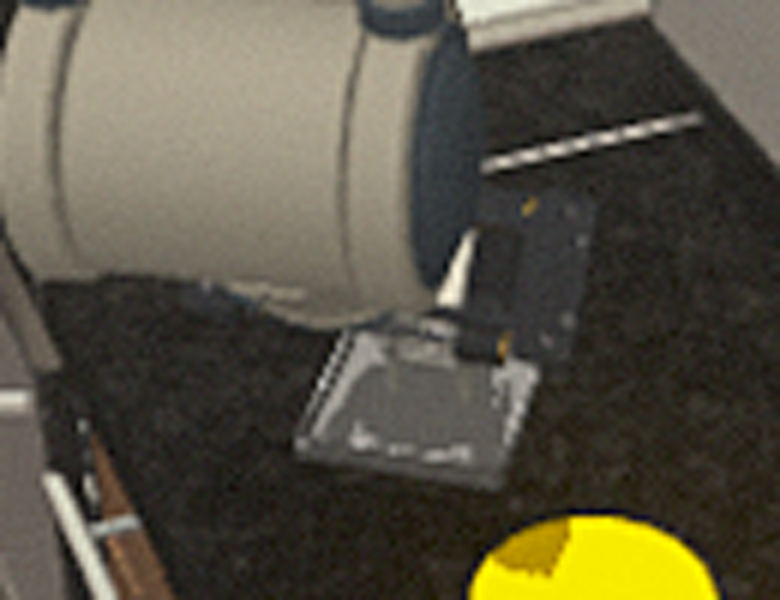

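Call:
arm_command(
  increments="0.004 0 -0.004 0 0 0;0.006 0 -0.006 0 0 0;0.01 0 -0.01 0 0 0;0.01 0 -0.01 0 0 0;0.01 0 -0.01 0 0 0;0.012 0 -0.012 0 0 0;0.012 0 -0.012 0 0 0;0.012 0 -0.012 0 0 0;0.012 0 -0.012 0 0 0;0.01 0 -0.01 0 0 0;0.006 0 -0.006 0 0 0;0 0 0 0 0 0",
  grip_force=30,
)

```text
time: 6.12
tool_pos: [0.4663, 0.2394, 0.1985]
ee_rot: [0.826, 0.412, 0.344, -0.169]
ft_force: [-0.5, 0.4, -1.7]
gripper_width: 0.64
```

```bash
cat >> h.py <<'E'
def place_R(A,l):
    a=np.deg2rad(A);L=np.deg2rad(l);b=np.array([np.cos(a),np.sin(a),0])
    z=-b*np.sin(L)-np.array([0,0,np.cos(L)]);y=np.array([np.sin(a),-np.cos(a),0])
    return np.column_stack([np.cross(y,z),y,z]),b
E
python3 - <<'E'
from h import *
from fk import *
import cv2
np.set_printoptions(precision=3,suppress=True)
log()
cv2.imwrite("pics/side5.png",arm.snapshot("side")[:,:,::-1])
T0=cur();Rp,b=place_R(135,52)
pc=np.array([.465,-.082,.041])-.015*b
T1=mk(Rp,pc+.019*Rp[:,2]+[0,0,.12])
w=plan(T0,T1,1);print(np.linalg.norm(w))
for name,TA in(("screw",None),("lin",1)):
  D=np.linalg.inv(T0)@T1;L=np.real(logm(D));j=arm.get_state()["joints"]
  rv=Ro.from_matrix(D[:3,:3]).as_rotvec()
  for k in range(1,13):
    t=k/12
    T=T0@expm(L*t) if TA is None else mk(T0[:3,:3]@Ro.from_rotvec(rv*t).as_matrix(),T0[:3,3]*(1-t)+T1[:3,3]*t)
    q,e=ik(T[:3,:3],T[:3,3],j);dj=np.abs(q-j).max();j=q
    print(name,k,q,"%.4f"%e,"dj %.2f"%dj,T[:3,3],pts(q)[0])
E
```

```text
t 6.12 j [-0.061  0.302  2.202  1.399  0.64  -0.603] p [0.466 0.239 0.199] F [-0.5  0.4 -1.7] w 0.64
1 rows sh [-0.219  0.222 -0.15 ] rot [ -5.28 -78.22 -90.84]
119.98962877346392
screw 1 [-0.029  0.309  2.199  1.263  0.55  -0.601] 0.0000 dj 0.14 [0.453 0.222 0.17 ] [0.182 0.024 0.825]
screw 2 [ 0.001  0.317  2.199  1.101  0.461 -0.57 ] 0.0000 dj 0.16 [0.443 0.2   0.145] [0.186 0.03  0.824]
screw 3 [ 0.03   0.328  2.202  0.898  0.375 -0.497] 0.0000 dj 0.20 [0.434 0.174 0.124] [0.192 0.036 0.821]
screw 4 [ 0.056  0.343  2.207  0.622  0.296 -0.348] 0.0000 dj 0.28 [0.429 0.144 0.107] [0.199 0.041 0.819]
screw 5 [ 0.079  0.36   2.216  0.216  0.235 -0.069] 0.0000 dj 0.41 [0.426 0.111 0.095] [0.207 0.046 0.815]
screw 6 [ 0.099  0.38   2.227 -0.341  0.212  0.361] 0.0000 dj 0.56 [0.426 0.077 0.088] [0.217 0.052 0.811]
screw 7 [ 0.114  0.403  2.24  -0.891  0.244  0.785] 0.0000 dj 0.55 [0.429 0.043 0.086] [0.229 0.056 0.806]
screw 8 [ 0.125  0.42   2.245 -1.22   0.323  0.984] 0.0020 dj 0.33 [0.435 0.008 0.089] [0.238 0.06  0.801]
screw 9 [ 0.132  0.408  2.21  -1.22   0.432  0.844] 0.0125 dj 0.
[... 953 characters left out ...]
 0.0000 dj 0.23 [0.476 0.068 0.173] [0.134 0.038 0.838]
lin 7 [ 0.091  0.247  2.032 -0.356  0.542  0.194] 0.0000 dj 0.25 [0.478 0.04  0.169] [0.143 0.043 0.835]
lin 8 [ 0.117  0.273  2.065 -0.637  0.522  0.342] 0.0000 dj 0.28 [0.48  0.011 0.165] [0.157 0.048 0.831]
lin 9 [ 0.136  0.311  2.112 -0.961  0.514  0.538] 0.0000 dj 0.32 [ 0.481 -0.018  0.161] [0.177 0.054 0.825]
lin 10 [ 0.145  0.347  2.145 -1.22   0.55   0.668] 0.0055 dj 0.26 [ 0.483 -0.046  0.157] [0.196 0.059 0.818]
lin 11 [ 0.145  0.345  2.114 -1.22   0.626  0.523] 0.0259 dj 0.15 [ 0.485 -0.075  0.153] [0.195 0.059 0.818]
lin 12 [ 0.132  0.335  2.087 -1.22   0.678  0.367] 0.0472 dj 0.16 [ 0.486 -0.103  0.149] [0.191 0.055 0.82 ]
```

View pics/side5.png

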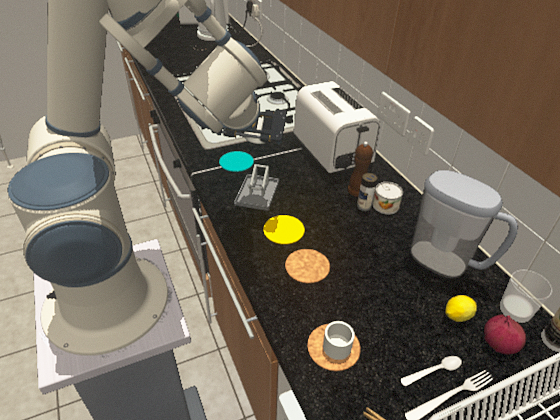

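The pot is out: the drainer wires stand empty at (258,180) and the grip width is steady. The direct path to azimuth 135° runs joint 4 into its limit, so I'll scan for hand azimuths that stay in range.

```bash
python3 - <<'E'
from h import *
from fk import *
np.set_printoptions(precision=3,suppress=True)
T0=cur();j0=arm.get_state()["joints"]
for A in (60,75,90,100):
 for l in (45,52,58):
  Rp,b=place_R(A,l);tl=np.deg2rad(80-l)
  off=.03-(.03*np.cos(tl)-.025*np.sin(tl)); off=off+0 # base centre minus P_c along b = .025 sin - .03cos +.03
  off=.025*np.sin(tl)-.03*np.cos(tl)+.03
  zc=.005+.025*np.cos(tl)+.03*np.sin(tl)
  pc=np.array([.465,-.082,zc])-off*b
  T1=mk(Rp,pc+.019*Rp[:,2]+[0,0,.10]);T2=mk(Rp,pc+.019*Rp[:,2])
  D=np.linalg.inv(T0)@T1;rv=Ro.from_matrix(D[:3,:3]).as_rotvec();j=j0;m=0;em=0
  J=[]
  for k in range(1,29):
    if k<=20:
      t=k/20;T=mk(T0[:3,:3]@Ro.from_rotvec(rv*t).as_matrix(),T0[:3,3]*(1-t)+T1[:3,3]*t)
    else: T=mk(Rp,T1[:3,3]+(T2[:3,3]-T1[:3,3])*(k-20)/8)
    q,e=ik(T[:3,:3],T[:3,3],j);m=max(m,np.abs(q-j).max());em=max(em,e);j=q;J.append(q)
  J=np.array(J)
  print(A,l,"rot %.0f"%np.degrees(np.linalg.norm(rv)),"maxstep %.2f err %.4f"%(m,em),"min",J.min(0),"max",J.max(0),"end",J[-1],pts(J[-1])[0],"pc",pc)
E
```

```text
60 45 rot 90 maxstep 0.21 err 0.0000 min [-0.062  0.243  1.629 -0.663  0.623 -0.401] max [0.08  0.836 2.158 1.188 1.396 1.02 ] end [ 0.079  0.836  1.661 -0.663  1.241  1.02 ] [0.439 0.065 0.657] pc [ 0.455 -0.099  0.043]
60 52 rot 97 maxstep 0.23 err 0.0000 min [-0.058  0.242  1.589 -0.7    0.62  -0.381] max [0.126 0.903 2.154 1.172 1.491 1.066] end [ 0.122  0.903  1.606 -0.7    1.353  1.066] [0.461 0.087 0.626] pc [ 0.457 -0.095  0.041]
60 58 rot 103 maxstep 0.24 err 0.0000 min [-0.053  0.242  1.555 -0.729  0.617 -0.364] max [0.16  0.963 2.15  1.158 1.571 1.097] end [ 0.153  0.963  1.559 -0.729  1.448  1.097] [0.479 0.104 0.598] pc [ 0.459 -0.092  0.039]
75 45 rot 92 maxstep 0.21 err 0.0000 min [-0.063  0.242  1.747 -0.83   0.623 -0.418] max [0.127 0.81  2.158 1.19  1.239 0.994] end [ 0.127  0.81   1.781 -0.83   1.09   0.994] [0.425 0.085 0.668] pc [ 0.46  -0.101  0.043]
75 52 rot 99 maxstep 0.23 err 0.0000 min [-0.058  0.24   1.722 -0.871  0.618 -0.4  ] max [0.181 0.877 2.155 1.176 1.328 1.064] end [ 0.181  0.877  1.741 -0.871  1.198  1.064] [0.446 0.112 0.638] pc [ 0.461 -0.097  0
[... 860 characters left out ...]
0.618] pc [ 0.465 -0.094  0.039]
100 45 rot 99 maxstep 0.20 err 0.0025 min [-0.065  0.241  1.887 -1.22   0.622 -0.454] max [0.166 0.778 2.16  1.201 0.948 1.061] end [ 0.166  0.778  1.994 -1.22   0.849  1.061] [0.408 0.098 0.682] pc [ 0.468 -0.101  0.043]
100 52 rot 105 maxstep 0.21 err 0.0083 min [-0.059  0.237  1.883 -1.22   0.612 -0.439] max [0.244 0.841 2.158 1.19  1.041 1.135] end [ 0.244  0.841  1.958 -1.22   0.979  1.135] [0.424 0.136 0.654] pc [ 0.468 -0.097  0.041]
100 58 rot 110 maxstep 0.22 err 0.0122 min [-0.054  0.234  1.877 -1.22   0.602 -0.425] max [0.303 0.904 2.156 1.18  1.126 1.199] end [ 0.303  0.904  1.927 -1.22   1.086  1.199] [0.439 0.168 0.626] pc [ 0.467 -0.093  0.039]
```

```bash
cat > tgt.py <<'E'
from h import *
Rp,b=place_R(85,58);tl=np.deg2rad(22)
pc=np.array([.465,-.082,.005+.025*np.cos(tl)+.03*np.sin(tl)])-(.025*np.sin(tl)-.03*np.cos(tl)+.03)*b
T2=mk(Rp,pc+.019*Rp[:,2]);T1=T2.copy();T1[2,3]+=.10
E
python3 - <<'E'
from tgt import *
T0=cur();D=np.linalg.inv(T0)@T1;rv=Ro.from_matrix(D[:3,:3]).as_rotvec();W=[T0]
for t in (1/3,2/3,1): W.append(mk(T0[:3,:3]@Ro.from_rotvec(rv*t).as_matrix(),T0[:3,3]*(1-t)+T1[:3,3]*t))
for i in range(3): print(W[i+1][:3,3].round(3));plan(W[i],W[i+1],7)
E
```

```text
[0.465 0.123 0.175]
7 rows sh [-0.0142  0.0088 -0.0039] rot [-0.19 -4.76 -1.74]
[0.464 0.007 0.152]
7 rows sh [-0.0154  0.0055  0.0051] rot [-0.19 -4.76 -1.74]
[ 0.463 -0.11   0.129]
7 rows sh [-0.0108  0.0024  0.0131] rot [-0.19 -4.76 -1.74]
```

Call:
arm_command(
  increments="-0.009 0.0056 -0.0025 -0.12 -3.03 -1.11;-0.009 0.0056 -0.0025 -0.12 -3.03 -1.11;-0.009 0.0056 -0.0025 -0.12 -3.03 -1.11;-0.009 0.0056 -0.0025 -0.12 -3.03 -1.11;-0.009 0.0056 -0.0025 -0.12 -3.03 -1.11;-0.009 0.0056 -0.0025 -0.12 -3.03 -1.11;-0.009 0.0056 -0.0025 -0.12 -3.03 -1.11;-0.009 0.0056 -0.0025 -0.12 -3.03 -1.11;-0.009 0.0056 -0.0025 -0.12 -3.03 -1.11;-0.009 0.0056 -0.0025 -0.12 -3.03 -1.11;-0.009 0.0056 -0.0025 -0.12 -3.03 -1.11",
)

```text
time: 7.08
tool_pos: [0.4643, 0.1229, 0.1748]
ee_rot: [0.844, 0.524, 0.111, 0.001]
ft_force: [-0.6, 0.3, -1.5]
gripper_width: 0.641
```

Call:
arm_command(
  increments="-0.0098 0.0035 0.0032 -0.12 -3.03 -1.11;-0.0098 0.0035 0.0032 -0.12 -3.03 -1.11;-0.0098 0.0035 0.0032 -0.12 -3.03 -1.11;-0.0098 0.0035 0.0032 -0.12 -3.03 -1.11;-0.0098 0.0035 0.0032 -0.12 -3.03 -1.11;-0.0098 0.0035 0.0032 -0.12 -3.03 -1.11;-0.0098 0.0035 0.0032 -0.12 -3.03 -1.11;-0.0098 0.0035 0.0032 -0.12 -3.03 -1.11;-0.0098 0.0035 0.0032 -0.12 -3.03 -1.11;-0.0098 0.0035 0.0032 -0.12 -3.03 -1.11;-0.0098 0.0035 0.0032 -0.12 -3.03 -1.11",
)

```text
time: 8.0
tool_pos: [0.4629, 0.0067, 0.1542]
ee_rot: [0.781, 0.587, -0.131, 0.171]
ft_force: [-0.3, 0.2, -1.0]
gripper_width: 0.638
```

```bash
python3 - <<'E'
from tgt import *
log();plan(cur(),T1,12)
E
```

```text
t 8.0 j [ 0.201  0.43   1.784 -0.487  1.077  0.75 ] p [0.4629 0.0067 0.1542] F [-0.3  0.2 -1. ] w 0.638
12 rows sh [-0.006   0.0014  0.0079] rot [-0.12 -2.77 -0.98]
```

Call:
arm_command(
  increments="-0.006 0.0014 0.0079 -0.12 -2.77 -0.98;-0.006 0.0014 0.0079 -0.12 -2.77 -0.98;-0.006 0.0014 0.0079 -0.12 -2.77 -0.98;-0.006 0.0014 0.0079 -0.12 -2.77 -0.98;-0.006 0.0014 0.0079 -0.12 -2.77 -0.98;-0.006 0.0014 0.0079 -0.12 -2.77 -0.98;-0.006 0.0014 0.0079 -0.12 -2.77 -0.98;-0.006 0.0014 0.0079 -0.12 -2.77 -0.98;-0.006 0.0014 0.0079 -0.12 -2.77 -0.98;-0.006 0.0014 0.0079 -0.12 -2.77 -0.98;-0.006 0.0014 0.0079 -0.12 -2.77 -0.98;-0.006 0.0014 0.0079 -0.12 -2.77 -0.98",
)

```text
time: 9.0
tool_pos: [0.4621, -0.1093, 0.1289]
ee_rot: [0.645, 0.59, -0.358, 0.327]
ft_force: [-0.1, -0.0, -1.5]
gripper_width: 0.642
```

```bash
python3 - <<'E'
from tgt import *
import cv2
log();plan(cur(),T1,1);plan(cur(),T2,1)
for n in("side","top"):cv2.imwrite(f"pics/{n}6.png",arm.snapshot(n)[:,:,::-1])
a=cv2.imread("pics/side6.png")[200:340,240:400];cv2.imwrite("pics/side6c.png",cv2.resize(a,None,fx=4.5,fy=4,interpolation=cv2.INTER_CUBIC))
E
```

```text
t 9.0 j [ 0.254  0.735  1.804 -0.979  1.293  0.982] p [ 0.4621 -0.1093  0.1289] F [-0.1 -0.  -1.5] w 0.642
1 rows sh [-0.0005  0.0005 -0.0001] rot [-0.15 -0.   -0.02]
1 rows sh [0.0843 0.0006 0.0529] rot [-0.15 -0.   -0.02]
```

View pics/side6c.png

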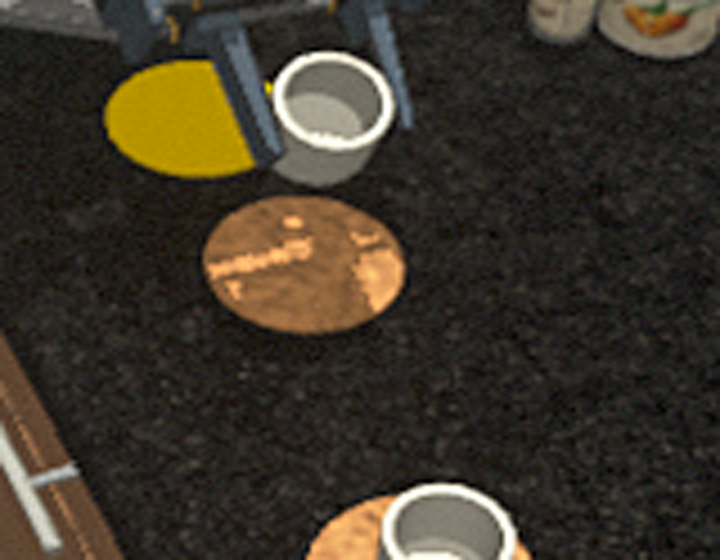

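View pics/top6.png

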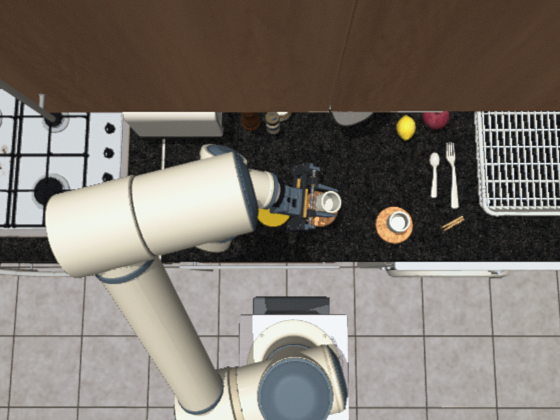

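The pot is held mouth up above the coaster, with its rim at (330,203) in the top view. I'll overlay the predicted pot to check the grip offset and tilt.

```bash
cat > ov.py <<'E'
from tgt import *
import cv2
def ov(n,T,src,out,fx=6,rel=100-22):
    g=T[:3,3]-.019*T[:3,2]
    # pot axis in tool: angle 100 from z_t, along -x_t
    ax=T[:3,:3]@np.array([-np.sin(np.deg2rad(100)),0,np.cos(np.deg2rad(100))]);u=T[:3,1];v=np.cross(ax,u)
    im=cv2.imread(src);c=proj(n,g);x0,y0=int(c[0])-50,int(c[1])-45
    im=cv2.resize(im[y0:y0+90,x0:x0+100],None,fx=6,fy=6,interpolation=cv2.INTER_CUBIC)
    t=np.linspace(0,2*np.pi,60)
    for s,col in((-.025,(0,255,0)),(.025,(0,0,255))):
        p=np.array([(proj(n,g+ax*s+.03*(np.cos(q)*u+np.sin(q)*v))-[x0,y0]+.5)*6 for q in t]).astype(np.int32);cv2.polylines(im,[p],True,col,1)
    cv2.imwrite(out,im);print(n,x0,y0,ax.round(3))
E
python3 - <<'E'
from ov import *
for n in("side","top"): ov(n,cur(),f"pics/{n}6.png",f"pics/{n}6o.png")
E
```

```text
side 261 183 [-0.032 -0.373  0.927]
top 277 156 [-0.032 -0.373  0.927]
```

View pics/side6o.png

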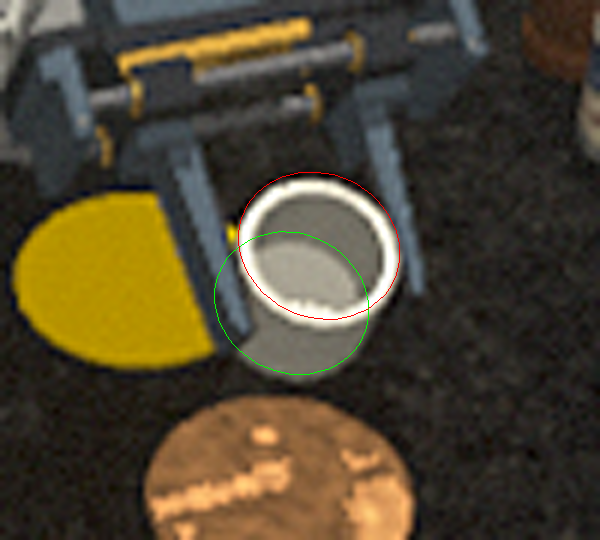

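View pics/top6o.png

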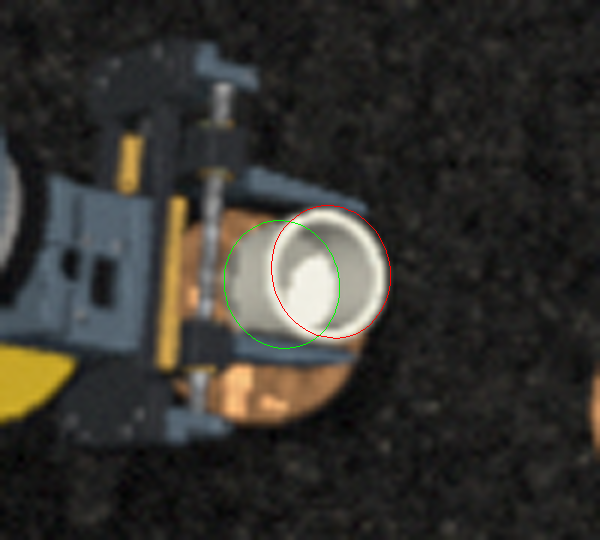

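The overlay matches in both views to about 1 px. Descending.

Call:
arm_command(
  increments="0.0079 0 0.005 0 0 0;0.0079 0 0.005 0 0 0;0.0079 0 0.005 0 0 0;0.0079 0 0.005 0 0 0;0.0079 0 0.005 0 0 0;0.0079 0 0.005 0 0 0;0.0079 0 0.005 0 0 0;0.0079 0 0.005 0 0 0;0.0079 0 0.005 0 0 0;0.0079 0 0.005 0 0 0;0 0 0 0 0 0;0 0 0 0 0 0",
)

```text
time: 10.1
tool_pos: [0.4636, -0.1096, 0.0366]
ee_rot: [0.647, 0.589, -0.356, 0.328]
ft_force: [-1.1, 0.3, -0.7]
gripper_width: 0.639
```

Call:
arm_command(
  increments="0.0013 0 0.0008 0 0 0;0.0013 0 0.0008 0 0 0;0 0 0 0 0 0;0 0 0 0 0 0",
)

```text
time: 10.43
tool_pos: [0.4639, -0.1095, 0.0342]
ee_rot: [0.647, 0.589, -0.356, 0.328]
ft_force: [-1.2, -0.5, -1.6]
gripper_width: 0.639
```

```bash
python3 - <<'E'
from ov import *
log();plan(cur(),T2,1)
for n in("side",):
    cv2.imwrite(f"pics/{n}7.png",arm.snapshot(n)[:,:,::-1]); ov(n,cur(),f"pics/{n}7.png",f"pics/{n}7o.png")
E
```

```text
t 10.43 j [ 0.253  0.915  1.809 -1.036  1.191  1.153] p [ 0.4639 -0.1095  0.0342] F [-1.2 -0.5 -1.6] w 0.639
1 rows sh [ 0.004  -0.0013  0.0027] rot [ 0.04 -0.09 -0.36]
side 259 211 [-0.039 -0.374  0.927]
```

View pics/side7o.png

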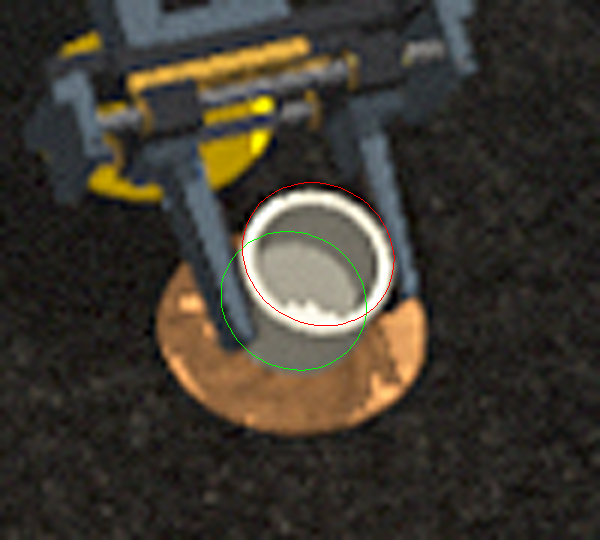

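No contact yet, so I'll go on down in small steps.

Call:
arm_command(
  increments="0.0013 0 0.0008 0 0 0;0.0013 0 0.0008 0 0 0;0 0 0 0 0 0",
)

```text
time: 10.73
tool_pos: [0.464, -0.1096, 0.0318]
ee_rot: [0.646, 0.589, -0.356, 0.329]
ft_force: [-1.0, 6.3, 13.7]
gripper_width: 0.638
```

Call:
arm_command(
  increments="0.0013 0 0.0008 0 0 0;0 0 0 0 0 0;0 0 0 0 0 0",
)

```text
time: 10.98
tool_pos: [0.4639, -0.1096, 0.0313]
ee_rot: [0.646, 0.589, -0.356, 0.33]
ft_force: [-2.1, 12.6, 26.9]
gripper_width: 0.64
```

Contact at 14–27 N. I'll ease back 1.5 mm and open.

Call:
arm_command(
  increments="-0.0013 0 -0.0008 0 0 0;0 0 0 0 0 0;0 0 0 0 0 0",
)

```text
time: 11.23
tool_pos: [0.4639, -0.1096, 0.0317]
ee_rot: [0.647, 0.589, -0.356, 0.329]
ft_force: [-1.0, 4.3, 9.9]
gripper_width: 0.638
```

Call:
arm_command(
  increments="0 0 0 0 0 0;0 0 0 0 0 0;0 0 0 0 0 0;0 0 0 0 0 0;0 0 0 0 0 0;0 0 0 0 0 0;0 0 0 0 0 0;0 0 0 0 0 0;0 0 0 0 0 0;0 0 0 0 0 0",
  hand=0,
)

```text
time: 12.07
tool_pos: [0.4638, -0.1095, 0.0309]
ee_rot: [0.647, 0.589, -0.356, 0.328]
ft_force: [0.2, 0.1, -0.0]
gripper_width: 1.002
```

```bash
python3 - <<'E'
from ov import *
log()
for n in("side","top"):
    cv2.imwrite(f"pics/{n}8.png",arm.snapshot(n)[:,:,::-1])
a=cv2.imread("pics/side8.png")[210:310,250:370];cv2.imwrite("pics/side8c.png",cv2.resize(a,None,fx=6,fy=6,interpolation=cv2.INTER_CUBIC))
E
```

```text
t 12.07 j [ 0.253  0.921  1.808 -1.038  1.188  1.158] p [ 0.4638 -0.1095  0.0309] F [ 0.2  0.1 -0. ] w 1.002
```

View pics/side8c.png

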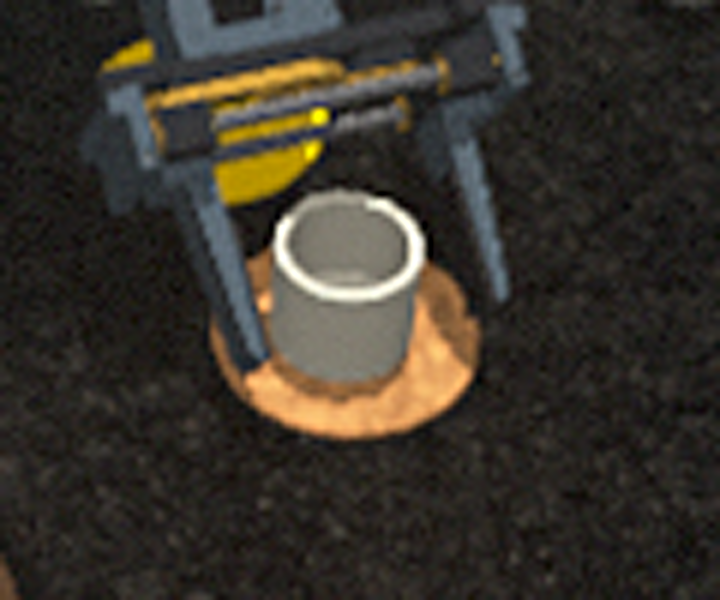

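The pot rocked upright on the coaster and the fingers are clear on both sides. Retracting along the tool axis.

Call:
arm_command(
  increments="0 0 -0.006 0 0 0;0 0 -0.01 0 0 0;0 0 -0.015 0 0 0;0 0 -0.015 0 0 0;0 0 -0.015 0 0 0;0 0 -0.015 0 0 0;0 0 -0.015 0 0 0;0 0 -0.015 0 0 0;-0.01 0 -0.015 0 0 0;-0.015 0 -0.015 0 0 0;-0.015 0 -0.015 0 0 0;0 0 0 0 0 0",
)

```text
time: 13.17
tool_pos: [0.4738, -0.0013, 0.1482]
ee_rot: [0.647, 0.589, -0.354, 0.329]
ft_force: [0.7, 0.0, 1.3]
gripper_width: 1.002
```

```bash
python3 - <<'E'
from ov import *
log()
for n in("side","top"):
    cv2.imwrite(f"pics/{n}9.png",arm.snapshot(n)[:,:,::-1])
a=cv2.imread("pics/side9.png")[210:370,250:400];cv2.imwrite("pics/side9c.png",cv2.resize(a,None,fx=3.7,fy=3.7,interpolation=cv2.INTER_CUBIC))
a=cv2.imread("pics/top9.png")[170:250,290:420];cv2.imwrite("pics/top9c.png",cv2.resize(a,None,fx=6,fy=6,interpolation=cv2.INTER_CUBIC))
E
```

```text
t 13.17 j [ 0.433  0.738  1.655 -0.833  1.464  0.944] p [ 0.4738 -0.0013  0.1482] F [0.7 0.  1.3] w 1.002
```

View pics/side9c.png

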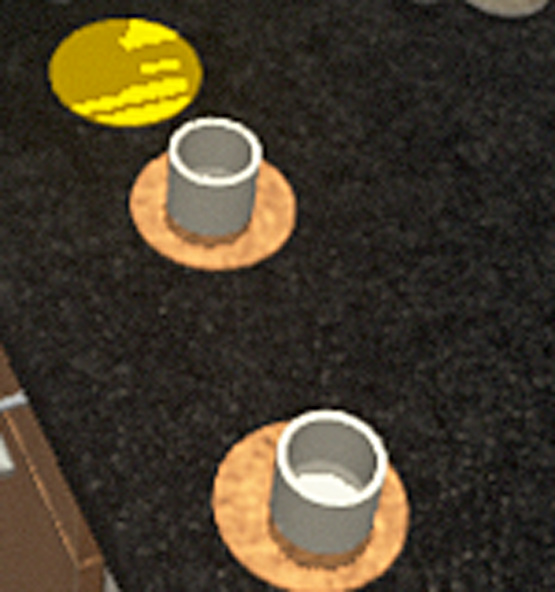

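View pics/top9c.png

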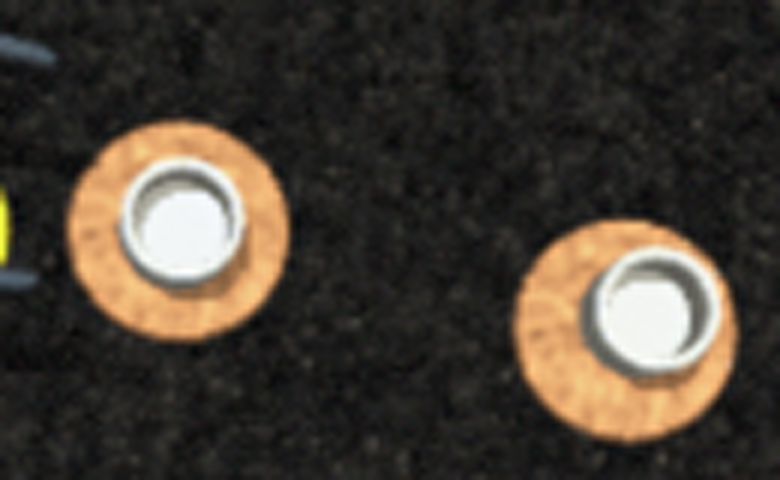

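Both pots stand upright. In the enlarged top view the drained pot's rim centre is at (182,222) and its coaster's centre at (179,231). I'll put numbers on that and hand in.

```bash
python3 - <<'E'
from ov import *
f=lambda x,y:((x+.5)/6-.5+290,(y+.5)/6-.5+170)
a=ray("top",*f(182,222),.055);b=ray("top",*f(179,231),.005);print(a,b,np.linalg.norm((a-b)[:2]))
p0=cv2.imread("pics/top0.png")[200:245,372:418].astype(int);p9=cv2.imread("pics/top9.png")[200:245,372:418].astype(int)
print("standing diff",np.abs(p0-p9).mean())
log();arm.close_job()
E
```

```text
[ 0.46238633 -0.07775663  0.055     ] [ 0.46521865 -0.07958655  0.005     ] 0.00337204267104246
standing diff 5.808373590982287
t 13.27 j [ 0.432  0.742  1.658 -0.834  1.461  0.946] p [ 0.473  -0.0023  0.1457] F [-1.4  0.4 -0.2] w 0.998
the job is handed in; nothing more can be done
```

I took the pot out of the drainer, turned it mouth up and released it leaning on the empty cork coaster, where it rocked upright. I then drew the arm back clear and handed the job in at about 13.3 s.

**Last checks:**
- **Position:** measured in the top view, the pot's centre is about 3 mm from the coaster's centre (limit 25 mm). The pot looks upright and wholly on the cork in both views.
- **Other pot:** it still stands upright on its own coaster. The mean pixel difference there from the start picture is 5.8 grey levels; I put that down to image noise and light, but did not measure its position separately.
- **Arm:** the gripper is open, well clear of the pot, and touches nothing. The highest wrist force I saw was about 30 N, when the pot met the coaster.

**Disagreement:** the two cameras differed by about 6 mm in y, more than the stated 2 mm. I aimed at the mean of the two. The later overlays and the final check fitted the top camera better.

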